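# Tray up two thin glass jars from under the garage shelf and count the tray

## Task

Take the squat glass jar and the tall narrow glass jar from under the low timber shelf and stand both upright in the padded tray; when both are in and let go, count the loaded tray by swinging the counter's sprung lever fully to its stop and releasing it so that it springs back. The glass is very thin: grip the jars lightly, set them down gently and do not bump them. Leave the tin can on the shelf and everything else where it is.

Things in the scene. Friction and masses are not known exactly. Their poses are not given: they have to be found in the camera images.
- shelf: Low fixed timber shelf 440 (y) x 160 (x), origin under its centre, open front at -x. Floor board top z 18. Top board z 212-230 (goods on it to 282), x -35 to 75: overhangs the jars, so they need a tool tilted 30 to 45 deg, from the front. Posts 38 square at x 45, y +-201. The two jars and the can stand on the floor board near x -30, y -130, 0, 130, in any order.
- squat_jar: Squat empty thin glass jar with a plain metal lid, upright: diameter 64, height 76 (glass wall straight up to 54, lid 60 diameter from 62 to 76). Origin at the centre of its underside, z up its axis. About 0.11 kg. Cracks if the fingers squeeze with more than about 18 N each, or if knocked or pressed against anything with more than about 30 N, or let fall from more than a few mm.
- tall_jar: Tall narrow empty thin glass jar with a plain metal lid, upright: diameter 50, height 112 (glass wall straight up to 90, lid 46 diameter from 98 to 112). Origin at the centre of its underside, z up its axis. About 0.11 kg. As fragile as the squat jar.
- tray: Padded open timber tray, fixed on the table, 180 (x) by 240 (y) outside, rim 25 high, walls 6; padded floor at z 10. Origin at the centre of its underside. Room for both jars side by side along y.
- counter: Stroke counter fixed on the table: base plate 75 x 75 x 6, grey housing 52 (x) by 50 (y), top at z 42, with a row of small windows on its -x face. Origin at the centre of its underside. The lever's pivot is at x 0, y 0, z 50, its axis along the counter's x.
- lever (a joint): Sprung counter lever, rad. 0: at rest, leaning 0.45 rad from vertical to the counter's +y. 0.9: at its stop, leaning 0.45 rad to -y. A spring returns it to 0; about 3 N at the knob at the stop.
- lever_tip (a point): Centre of the lever's black ball knob, 18 in diameter, 60 from the pivot; about 104 above the table at either end of the swing.
- can: Tin can with a paper label, 60 diameter, 90 high, standing on the shelf beside the jars; stays there. Origin at the centre of its underside.
- tape_roll: Roll of paper tape lying flat, 90 outside diameter, 24 high; stays. Origin at the centre of its underside.
- paint_tin: Paint tin, 100 diameter, 120 high; stays. Origin at the centre of its underside.
- mug: White mug, 80 diameter, 90 high; stays. Origin at the centre of its underside.
- screwdriver: Screwdriver lying on the table along its x; stays. Origin under its middle.
- offcut: Timber offcut 150 x 45 x 38, lying; stays. Origin at the centre of its underside.
Mind the look-alikes: they are no part of the job. What is shaped like the counter but purple or red is not meant. What is shaped like the tall_jar but green is not meant.

How it is judged:
By the outcome, as a careful person would: the job done as asked, in the order asked, and still so for the second after the job is handed in, with the robot touching nothing.
It also fails if it takes over 72 s, if anything falls off the work surface, if the arm or the gripper's body presses on something with over 40 N, if the wrist force passes 120 N, or if a joint passes its speed limit or range.

## Robot

A 7-joint arm with a two-finger parallel gripper is mounted at the origin on the work surface. World frame = base frame: x ahead of the robot, y to its left, z up, the work surface at z = 0. Lengths are in m, angles in rad, forces in N, time in s.
With the tool pointing down it reaches from about 0.425 to 0.875 m from the base axis. Payload 4.7 kg.
Tool frame: the origin (TCP) lies midway between the tips of the shut fingers; the grasp point (between the pads) lies 19 mm behind it; z points along the fingers, x is the direction in which the jaws open and shut, and the axes are right-handed (so a half turn about z gives the same grasp; the last joint's range is limited). The gripper opens to 87 mm and grips with 3 to 60 N. Pads are 19 mm wide; open, the fingers measure 117 mm over their backs; the gripper's body (75 mm by 190 mm) begins 51 mm behind the grasp point.
Start: joints at [1.148, 0.321, -0.07, 1.45, 0.023, 1.371, -0.057], TCP at [0.275, -0.589, 0.223] pointing down, gripper open.
Joint ranges: [-2.86, 2.86], [-0.3, 2.09], [-1.38, 1.24], [0.06, 2.45], [-1.56, 4.7], [0.09, 2.05], [-2.69, 2.69]. Speed limits (rad/s): [2.57, 2.57, 3.14, 3.14, 3.14, 3.14, 3.14].

## Interface

Orientations are given as a rotation vector (axis times angle).
In Python, from bench import get_state, eyes, ticket gives the robot as it stands.
- The arm moves only by the tool carry_out, never from a script. Its argument "motion" is a list of rows, each a list of 2 entries, a list of its own where there are three numbers: the shift along the world's x, y, z in m, then the turn about the world's z in rad. A call has 1 to 20 rows; each row is the pose to reach, as a shift and turn from the pose commanded when the call began; what a row does not reach only later rows make up. A row lasts 1/10 s, in which the tool goes at most 50 mm and 8.59 degrees, less where a joint would pass 70% of its speed; a pose out of reach is approached as far as the arm can. A call with a gripper value outside its range is refused whole. "grip" is the gripper command: -1 is fully open, 1 is shut, values between are in proportion, set as the call begins (left out, the last holds). The fingers move at their own pace and stop on an object; "squeeze" is the grip in N (left out, the last holds). Time passes only in rows, so rows that repeat a pose let the fingers close. It gives the time, the measured TCP pose, the force and the opening at its end, in the units of the state.
- get_state(): the state, without advancing time (a new reading comes with each control period).
- eyes.get_image(name): name is "scene" or "top" or "wrist"; returns a dict with "pixels" (480x640x3 uint8, blue, green, red), "mtx" (3x3 intrinsics, pixels), "extrinsics" (4x4, takes a point from camera to world coordinates). Camera axes: x right, y down, z forward; pixel columns grow to the right and rows downward; lengths in m; the calibration is good to about 2 mm. A picture is of the moment at which its call begins. There is no depth.
- ticket.close_job(): hands the job in, once; it reports no verdict.
The state is a dict: "time": time; "joint_positions": joint angles; "qd": joint speeds; "joint_torque": joint torques, N m; "position": TCP position; "tool_rot": TCP orientation; "ft_force": force on the tool from outside, world axes, zero at the start; "torque": the same for the moment, N m; "grip_width": opening from 0.0 (shut) to 1.0 (fully open).
Only numpy, scipy, OpenCV 4.12 (cv2) and the standard library are available. Lean on these libraries where they do the work, as an engineer would, in place of code of your own. Each camera call takes 0.05 s, during which the arm holds its last target. There are 200 camera calls.

## Working session

There is one attempt and no reset: what is moved stays moved. The work goes in short steps, Python scripts to look and compute and a tool call to move; the robot and the scene stay as the last step left them, time stands still between calls to the robot, and variables do not carry over. Pictures are saved under pics/ and viewed, about 8 in all and at most 12, crops included, and the job is handed in when it is done.

Besides the shell and the picture viewer there is one more tool, called after ">>>" as name(argument=value, ...) on one line, values as JSON. carry_out: Moves the arm, as the interface text tells. Its arguments: {"type":"object","properties":{"motion":{"type":"array","items":{"type":"array"}},"grip":{"type":"number"},"squeeze":{"type":"number"}},"required":["motion"]}

```bash
mkdir -p pics; ls; cat > h.py <<'E'
import sys; sys.path.insert(0,'.')
from bench import get_state, eyes, ticket
import numpy as np, cv2
def ray(im,u,v):
    K,E=np.array(im['mtx']),np.array(im['extrinsics'])
    d=E[:3,:3]@np.linalg.solve(K,[u,v,1.]); return E[:3,3],d
def onz(im,u,v,z):
    o,d=ray(im,u,v); return o+d*(z-o[2])/d[2]
def proj(im,p):
    K,E=np.array(im['mtx']),np.array(im['extrinsics'])
    c=E[:3,:3].T@(np.array(p)-E[:3,3]); q=K@c; return q[:2]/q[2]
E
python3 - <<'E'
from h import *
s=get_state(); print({k:np.round(v,3) for k,v in s.items()})
import pickle
ims={n:eyes.get_image(n) for n in('scene','top','wrist')}
pickle.dump(ims,open('ims0.pkl','wb'))
for n,i in ims.items():
    cv2.imwrite(f'pics/{n}0.png',i['pixels']); print(n,np.round(i['extrinsics'],3).tolist(),np.round(i['mtx'],1).tolist())
E
```

```text
pics
{'time': np.float64(0.0), 'joint_positions': array([ 1.148,  0.322, -0.07 ,  1.452,  0.023,  1.371, -0.057]), 'qd': array([-0.001,  0.001,  0.001, -0.   , -0.001,  0.   , -0.002]), 'joint_torque': array([-1.0000e-03, -4.9129e+01, -4.0500e-01, -3.1253e+01, -6.4000e-02,
        4.4000e-02,  0.0000e+00]), 'position': array([ 0.275, -0.588,  0.221]), 'tool_rot': array([-2.649,  1.687,  0.003]), 'ft_force': array([-0.8  , -0.997, -0.609]), 'torque': array([-0.053, -0.026,  0.011]), 'grip_width': np.float64(1.002)}
scene [[0.301, 0.628, -0.717, 1.579], [0.954, -0.209, 0.217, -0.316], [-0.013, -0.749, -0.662, 1.106], [0.0, 0.0, 0.0, 1.0]] [[538.4, 0.0, 317.5], [0.0, 538.4, 232.9], [0.0, 0.0, 1.0]]
top [[0.029, -0.984, 0.177, 0.272], [-1.0, -0.028, 0.012, 0.02], [-0.007, -0.177, -0.984, 1.348], [0.0, 0.0, 0.0, 1.0]] [[496.7, 0.0, 314.8], [0.0, 496.7, 235.3], [0.0, 0.0, 1.0]]
wrist [[0.424, -0.869, -0.257, 0.346], [-0.906, -0.407, -0.118, -0.556], [-0.002, 0.283, -0.959, 0.384], [0.0, 0.0, 0.0, 1.0]] [[432.9, 0.0, 315.5], [0.0, 432.9, 238.4], [0.0, 0.0, 1.0]]
```

View pics/scene0.png

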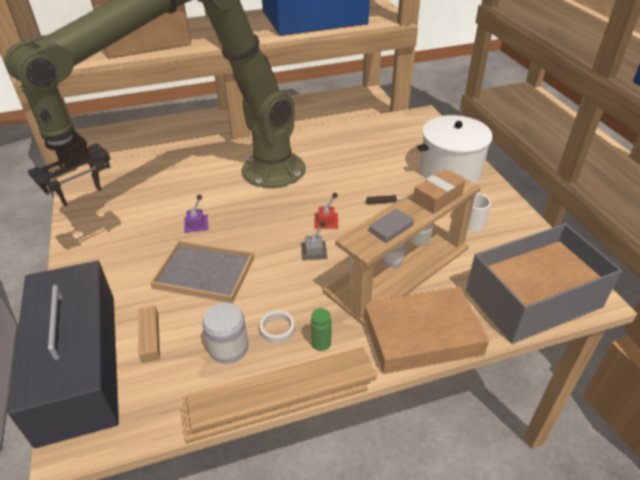

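View pics/top0.png

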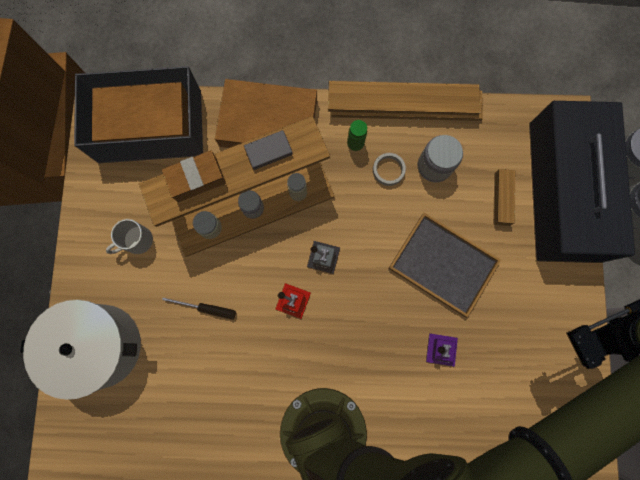

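Scene view: the shelf is at about (410,240), the tray at (205,270) and the grey counter at (315,245). Purple (196,218) and red (326,215) counters are decoys, and the green jar at (320,330) is also a decoy. The top view shows three lids under the shelf at (205,222), (250,203) and (297,184), the tray at (444,265) and the grey counter at (323,256).

I'll enlarge the shelf to tell the three apart and measure it.

```bash
python3 - <<'E'
from h import *; import pickle
ims=pickle.load(open('ims0.pkl','rb'))
t=ims['top']['pixels'];s=ims['scene']['pixels']
a=cv2.resize(t[115:265,135:345],(800,571),interpolation=cv2.INTER_CUBIC)
cv2.imwrite('pics/c1.png',a)
T=ims['top']
for n,u,v,z in [('lidA',205,218,.1),('lidB',250,200,.1),('lidC',297,181,.1),('fbL',192,255,.018),('fbR',334,193,.018),('tbFL',155,223,.23),('tbFR',329,157,.23),('tbBL',140,183,.23),('tbBR',316,121,.23),('counter',323,257,.02)]:
    print(n,onz(T,u,v,z).round(3))
g=cv2.cvtColor(t,cv2.COLOR_BGR2HSV)
# tray corners
for u,v in [(426,214),(498,264),(465,316),(389,265)]: print('tray',onz(T,u,v,.025).round(3))
E
```

```text
lidA [0.533 0.319 0.1  ]
lidB [0.584 0.206 0.1  ]
lidC [0.638 0.086 0.1  ]
fbL [0.447 0.367 0.018]
fbR [ 0.63  -0.013  0.018]
tbFL [0.491 0.402 0.23 ]
tbFR [0.66  0.006 0.23 ]
tbBL [0.585 0.446 0.23 ]
tbBR [0.749 0.039 0.23 ]
counter [0.451 0.013 0.02 ]
tray [ 0.576 -0.264  0.025]
tray [ 0.445 -0.455  0.025]
tray [ 0.305 -0.364  0.025]
tray [ 0.434 -0.164  0.025]
```

View pics/c1.png

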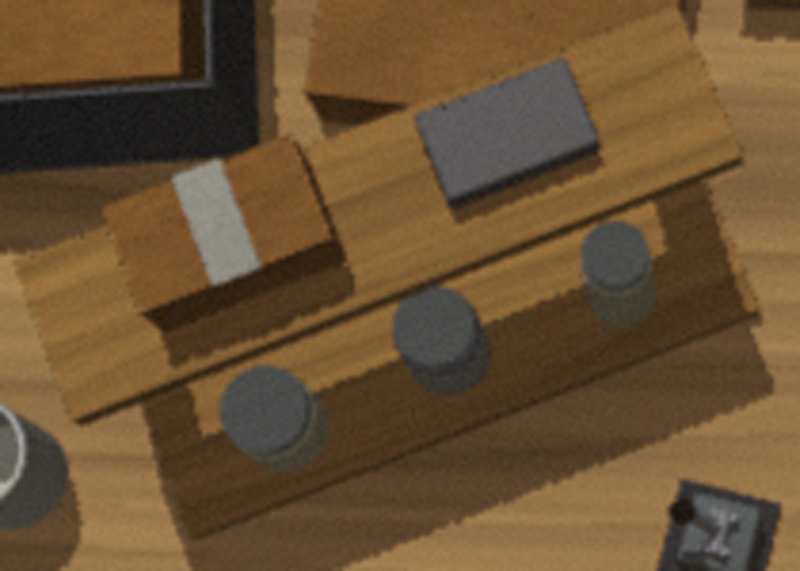

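The crop shows three candidates under the shelf:
- **A, left, crop (265,412):** glassy wall and a lid about 58 mm wide, so this is the squat jar.
- **B, middle, crop (435,330):** opaque grey body about 57 mm wide, so this is the can.
- **C, right, crop (617,257):** glassy wall and a lid about 46 mm wide, so this is the tall jar.

The jars need a tilted tool, but the rows only allow a shift and a yaw. I'll check, well clear of everything, how the arm behaves at the edge of its reach and whether any tilt it takes up there persists.

>>> carry_out(motion=[[[0, 0, 0.05], 0], [[0, 0, 0.1], 0], [[0, 0, 0.15], 0], [[0, 0, 0.2], 0], [[0.02, -0.045, 0.22], 0], [[0.04, -0.09, 0.24], 0], [[0.06, -0.135, 0.26], 0], [[0.08, -0.18, 0.28], 0], [[0.1, -0.225, 0.3], 0], [[0.12, -0.27, 0.3], 0], [[0.14, -0.3, 0.3], 0], [[0.14, -0.3, 0.3], 0], [[0.14, -0.3, 0.3], 0]])

```text
time: 1.45
position: [0.3572, -0.7682, 0.4135]
tool_rot: [2.622, -1.668, 0.082]
ft_force: [0.3, 0.1, 1.2]
grip_width: 1.002
```

```bash
python3 - <<'E'
from h import *
from scipy.spatial.transform import Rotation as R
s=get_state(); print(np.round(s['joint_positions'],3), np.round(s['position'],3), R.from_rotvec(s['tool_rot']).as_matrix()[:,2].round(3))
E
```

```text
[ 1.089  0.975  0.465  0.057 -0.449  2.053 -0.014] [ 0.357 -0.768  0.414] [ 0.027 -0.056 -0.998]
```

>>> carry_out(motion=[[[0.02, -0.045, 0], 0], [[0.04, -0.09, 0], 0], [[0.06, -0.135, 0], 0], [[0.08, -0.18, 0], 0], [[0.08, -0.18, 0], 0], [[0.08, -0.18, 0], 0]])

```text
time: 2.05
position: [0.3776, -0.8186, 0.352]
tool_rot: [2.599, -1.653, 0.14]
ft_force: [-0.1, -0.1, -0.8]
grip_width: 0.997
```

```bash
python3 - <<'E'
from h import *
from scipy.spatial.transform import Rotation as R
s=get_state(); print(np.round(s['joint_positions'],3), np.round(s['position'],3), R.from_rotvec(s['tool_rot']).as_matrix()[:,2].round(3))
E
```

```text
[ 1.084  1.067  1.089  0.057 -1.063  1.939  0.008] [ 0.378 -0.819  0.352] [ 0.045 -0.098 -0.994]
```

>>> carry_out(motion=[[[-0.02, 0.045, 0], 0], [[-0.04, 0.09, 0], 0], [[-0.06, 0.135, 0], 0], [[-0.08, 0.18, 0], 0], [[-0.08, 0.18, 0], 0]])

```text
time: 2.55
position: [0.3104, -0.6637, 0.3526]
tool_rot: [2.603, -1.65, 0.14]
ft_force: [0.8, 0.3, 3.8]
grip_width: 0.997
```

```bash
cat > st.py <<'E'
from h import *
from scipy.spatial.transform import Rotation as R
s=get_state(); M=R.from_rotvec(s['tool_rot']).as_matrix();z=M[:,2]
print(s['time'],'q',np.round(s['joint_positions'],3),'p',np.round(s['position'],4),'z',z.round(3),'x',M[:,0].round(3),'tilt',np.degrees(np.arccos(-z[2])).round(1),'az',np.degrees(np.arctan2(z[1],z[0])).round(1),'F',np.round(s['ft_force'],1),s['grip_width'])
E
python3 st.py
```

```text
2.55 q [ 0.422  0.62   1.209  1.128 -0.618  1.633  0.317] p [ 0.3104 -0.6637  0.3526] z [ 0.047 -0.096 -0.994] x [ 0.424 -0.899  0.107] tilt 6.1 az -64.1 F [0.8 0.3 3.8] 0.9974839026782804
```

The tilt persists: each call is anchored to the pose the arm actually reached, so tilting at the joint limits works. The jaw axis must be level and square to the tilt, so I'll yaw 90° while going up. High up, wrist joint 6 should run into its limit and force a large outward tilt.

>>> carry_out(motion=[[[-0.01, 0.02, 0.03], 0.14], [[-0.02, 0.04, 0.06], 0.28], [[-0.03, 0.06, 0.09], 0.42], [[-0.04, 0.08, 0.12], 0.56], [[-0.05, 0.1, 0.15], 0.7], [[-0.06, 0.12, 0.18], 0.84], [[-0.07, 0.14, 0.21], 0.98], [[-0.08, 0.16, 0.24], 1.12], [[-0.09, 0.18, 0.27], 1.26], [[-0.1, 0.2, 0.3], 1.4], [[-0.1, 0.2, 0.33], 1.57], [[-0.1, 0.2, 0.35], 1.57]])

```text
time: 3.75
position: [0.2186, -0.494, 0.5938]
tool_rot: [-3.115, -0.227, -0.19]
ft_force: [-0.2, -0.6, -1.4]
grip_width: 0.999
```

```bash
python3 st.py
```

```text
3.75 q [ 1.183  0.177  0.004  0.885 -0.136  2.051  1.268] p [ 0.2186 -0.494   0.5938] z [ 0.12   0.022 -0.993] x [0.982 0.143 0.122] tilt 7.0 az 10.3 F [-0.2 -0.6 -1.4] 0.9989015080401634
```

>>> carry_out(motion=[[[0, 0, 0], 0.14], [[0, 0, 0], 0.28], [[0, 0, 0], 0.42], [[0, 0, 0.02], 0.47], [[0, 0, 0.05], 0.47]])

```text
time: 4.25
position: [0.2205, -0.4864, 0.595]
tool_rot: [2.98, 0.937, 0.192]
ft_force: [-0.1, 0.8, 0.8]
grip_width: 1.002
```

>>> carry_out(motion=[[[0, 0, 0.05], 0], [[0, 0, 0.1], 0], [[0, 0, 0.15], 0], [[0, 0, 0.2], 0]])

```text
time: 4.65
position: [0.226, -0.4715, 0.6272]
tool_rot: [2.924, 0.913, 0.21]
ft_force: [0.3, 0.7, 0.2]
grip_width: 1.002
```

>>> carry_out(motion=[[[0, 0, 0.05], 0], [[0, 0, 0.1], 0], [[0, 0, 0.15], 0], [[0, 0, 0.2], 0]])

```text
time: 5.05
position: [0.2323, -0.4594, 0.6596]
tool_rot: [2.866, 0.889, 0.23]
ft_force: [-0.3, 0.8, -0.3]
grip_width: 0.999
```

```bash
python3 st.py
```

```text
5.05 q [ 1.519  0.124 -0.464  0.815 -0.075  2.053  1.623] p [ 0.2323 -0.4594  0.6596] z [ 0.184 -0.08  -0.98 ] x [0.815 0.57  0.106] tilt 11.6 az -23.6 F [-0.3  0.8 -0.3] 0.9992911875821445
```

>>> carry_out(motion=[[[0, 0, 0.05], 0.12], [[0, 0, 0.1], 0.22]])

```text
time: 5.25
position: [0.2381, -0.4515, 0.6779]
tool_rot: [2.707, 1.18, 0.264]
ft_force: [1.0, -0.4, 0.5]
grip_width: 1.0
```

>>> carry_out(motion=[[[0, 0, 0.05], 0], [[0, 0, 0.1], 0]])

```text
time: 5.45
position: [0.2423, -0.4459, 0.7055]
tool_rot: [2.662, 1.145, 0.276]
ft_force: [-0.1, -0.1, 0.2]
grip_width: 1.002
```

>>> carry_out(motion=[[[0, 0, 0.05], 0], [[0, 0, 0.1], 0]])

```text
time: 5.65
position: [0.2473, -0.4397, 0.7334]
tool_rot: [2.612, 1.119, 0.288]
ft_force: [0.5, 0.5, 0.1]
grip_width: 1.0
```

>>> carry_out(motion=[[[0, 0, 0.05], 0], [[0, 0, 0.1], 0]])

```text
time: 5.85
position: [0.2519, -0.4339, 0.7603]
tool_rot: [2.564, 1.093, 0.301]
ft_force: [0.1, -0.2, 0.4]
grip_width: 1.003
```

>>> carry_out(motion=[[[0, 0, 0.05], 0], [[0, 0, 0.1], 0]])

```text
time: 6.05
position: [0.2559, -0.4283, 0.7868]
tool_rot: [2.516, 1.068, 0.315]
ft_force: [-0.1, 0.4, 0.2]
grip_width: 1.001
```

```bash
python3 st.py
```

```text
6.05 q [ 1.61   0.108 -0.634  0.572 -0.096  2.053  1.732] p [ 0.2559 -0.4283  0.7868] z [ 0.349 -0.263 -0.9  ] x [0.685 0.727 0.054] tilt 25.9 az -37.0 F [-0.1  0.4  0.2] 1.0012637628829417
```

>>> carry_out(motion=[[[0, 0, 0.05], 0.14], [[0, 0, 0.1], 0.28]])

```text
time: 6.25
position: [0.265, -0.4184, 0.7999]
tool_rot: [2.316, 1.371, 0.398]
ft_force: [1.4, -0.3, -1.4]
grip_width: 1.001
```

>>> carry_out(motion=[[[0, 0, 0.05], 0], [[0, 0, 0.1], 0]])

```text
time: 6.45
position: [0.269, -0.412, 0.8265]
tool_rot: [2.279, 1.329, 0.41]
ft_force: [-0.0, -0.5, -0.2]
grip_width: 0.996
```

>>> carry_out(motion=[[[0, 0, 0.05], 0], [[0, 0, 0.1], 0]])

```text
time: 6.65
position: [0.275, -0.4028, 0.8528]
tool_rot: [2.235, 1.297, 0.418]
ft_force: [-0.1, -0.7, 0.4]
grip_width: 0.996
```

```bash
python3 st.py
```

```text
6.65 q [ 1.731  0.153 -0.878  0.415 -0.113  2.053  1.862] p [ 0.275  -0.4028  0.8528] z [ 0.502 -0.279 -0.818] x [0.494 0.869 0.007] tilt 35.1 az -29.1 F [-0.1 -0.7  0.4] 0.9962457958696503
```

Tilt is now 35° with the jaw axis level (x_z = 0.007). Before going in, I'll fit the arm's kinematics from the logged poses to check that the shelf and tray are reachable with this tilt.

```bash
cat > kin.py <<'E'
import numpy as np, itertools
from scipy.spatial.transform import Rotation as R
from scipy.optimize import least_squares
LO=np.array([-2.86,-.3,-1.38,.06,-1.56,.09,-2.69]);HI=np.array([2.86,2.09,1.24,2.45,4.7,2.05,2.69])
AX='zyzyzyz'
def fk(q,L,s,off=0):
    T=R.identity();p=np.array([0,0,L[0]])
    for i in range(7):
        T=T*R.from_euler(AX[i],s[i]*q[i]+(off if i==6 else 0))
        if i==1:p=p+T.apply([0,0,L[1]])
        if i==3:p=p+T.apply([0,0,L[2]])
    return p+T.apply([0,0,L[3]]),T
D=[([1.148,.322,-.07,1.452,.023,1.371,-.057],[.275,-.588,.221],[-2.649,1.687,.003]),
([1.084,1.067,1.089,.057,-1.063,1.939,.008],[.378,-.819,.352],[2.599,-1.653,.14]),
([.422,.62,1.209,1.128,-.618,1.633,.317],[.3104,-.6637,.3526],[2.603,-1.65,.14]),
([1.183,.177,.004,.885,-.136,2.051,1.268],[.2186,-.494,.5938],[-3.115,-.227,-.19]),
([1.519,.124,-.464,.815,-.075,2.053,1.623],[.2323,-.4594,.6596],[2.866,.889,.23]),
([1.61,.108,-.634,.572,-.096,2.053,1.732],[.2559,-.4283,.7868],[2.516,1.068,.315]),
([1.731,.153,-.878,.415,-.113,2.053,1.862],[.275,-.4028,.8528],[2.235,1.297,.418])]
def fit():
    best=None
    for s in itertools.product([-1],[1],[1,-1],[1],[1,-1],[1],[1,-1]):
        for o in (0,np.pi/2,np.pi,-np.pi/2):
            f=lambda L:np.concatenate([np.r_[fk(q,L,s,o)[0]-p,.3*(R.from_rotvec(r).inv()*fk(q,L,s,o)[1]).as_rotvec()] for q,p,r in D])
            l=least_squares(f,[.33,.45,.45,.25])
            if best is None or l.cost<best[0]:best=(l.cost,l.x,s,o)
    return best
def ik(p,Rt,L,s,o,n=40):
    rng=np.random.default_rng(0);best=None
    f=lambda q:np.r_[10*(fk(q,L,s,o)[0]-p),3*(Rt.inv()*fk(q,L,s,o)[1]).as_rotvec()]
    for _ in range(n):
        r=least_squares(f,rng.uniform(LO,HI),bounds=(LO,HI))
        if best is None or r.cost<best.cost:best=r
        if best.cost<1e-8:break
    return best.cost,best.x
E
python3 - <<'E'
from kin import *
c,L,s,o=fit();print(c,L,s,o)
import pickle;pickle.dump((L,s,o),open('kin.pkl','wb'))
def tool(az,t):
    az=np.radians(az);t=np.radians(t);z=np.array([np.sin(t)*np.cos(az),np.sin(t)*np.sin(az),-np.cos(t)])
    x=np.array([-np.sin(az),np.cos(az),0]);return R.from_matrix(np.c_[x,np.cross(z,x),z]),z
for nm,xy,zg,azs in[('A',(.533,.319),.062,(23.5,10,35)),('C',(.638,.086),.096,(23.5,)),('traySq',(.468,-.27),.056,range(-180,180,30)),('trayTall',(.401,-.37),.09,range(-180,180,30))]:
    for az in azs:
        Rt,z=tool(az,35.1)
        b=min((ik(np.r_[xy,zg]+.019*z,Rt*R.from_euler('z',k),L,s,o,12) for k in(0,np.pi)),key=lambda t:t[0]);print(nm,az,'%.1e'%b[0],b[1].round(2))
E
```

```text
0.0014301735653881708 [0.20531859 0.45589311 0.52487992 0.31546355] (-1, 1, -1, 1, -1, 1, -1) 3.141592653589793
A 23.5 5.5e-18 [-1.01  0.15  0.44  2.17  0.17  0.24  1.23]
A 10 8.7e-18 [-0.84  0.17  0.18  2.14  0.73  0.38 -2.69]
A 35 6.6e-20 [-0.21  0.14 -0.32  2.17 -0.06  0.23 -1.41]
C 23.5 1.6e-17 [ 0.66  0.19 -0.74  2.08 -0.25  0.36  2.16]
traySq -180 7.0e-14 [-0.39  1.01  1.22  1.56 -0.48  1.65 -0.65]
traySq -150 5.8e-14 [-0.57  0.92  1.22  1.7  -0.31  1.37 -0.34]
traySq -120 3.8e-13 [ 1.25  0.93 -1.37  1.9   1.31  1.75 -1.03]
traySq -90 6.7e-13 [ 0.88  0.26 -0.72  2.11  0.99  0.99  2.69]
traySq -60 2.9e-21 [ 1.42  0.11 -1.14  2.28  1.05  0.58 -0.01]
traySq -30 2.3e-19 [ 1.88 -0.09 -1.33  2.35 -0.43  0.21 -1.19]
traySq 0 9.4e-16 [ 2.05  0.21 -1.37  2.28 -0.53  0.39 -0.39]
traySq 30 1.5e-17 [ 2.02  0.67 -1.38  2.11  0.11  0.68 -0.37]
traySq 60 1.4e-18 [ 1.87  0.94 -1.38  1.9   0.35  1.07 -0.12]
traySq 90 2.9e-17 [ 1.67  1.06 -1.36  1.7   0.46  1.42  0.22]
traySq 120 1.0e-16 [ 1.12  0.68 -0.64  1.56  0.07  1.55  0.99]
traySq 150 5.6e-19 [ 0.8   0.65 -0.39  1.51  0.17  1.64  1.42]
trayTall -180 6.2e-14 [-0.19  0.85  1.12  1.58 -0.27  1.56 -0.59]
trayTall -150 5.1e-17 [ 0.01  0.47  0.57  1.75  0.3   1.3  -0.6 ]
trayTall -120 8.4e-14 [ 1.02  0.31 -0.66  1.96  0.86  1.21 -0.59]
trayTall -90 2.9e-19 [ 1.73  0.34 -1.38  2.16  1.14  1.01 -0.3 ]
trayTall -60 3.5e-17 [ 1.99 -0.23 -1.31  2.3   0.06  0.34  1.1 ]
trayTall -30 1.4e-18 [ 2.09 -0.18 -1.19  2.31 -0.9   0.46 -0.51]
trayTall 0 4.7e-18 [ 2.27  0.21 -1.33  2.19 -0.54  0.62 -0.18]
trayTall 30 8.6e-18 [ 2.18  0.67 -1.36  1.99  0.06  0.89 -0.18]
trayTall 60 2.4e-18 [ 1.    0.39  0.02  1.78 -0.55  1.34 -2.41]
trayTall 90 1.7e-17 [ 1.8   1.04 -1.35  1.6   0.45  1.58  0.37]
trayTall 120 2.5e-14 [ 0.05  0.99  1.23  1.49 -0.76  1.92 -1.24]
trayTall 150 1.1e-13 [0.69 0.59 0.01 1.48 0.09 1.67 1.72]
```

The fit is good to about 5 mm, and every pose is reachable at 35° tilt. Next I'll turn the tilt azimuth to the shelf's 23.5° and come in front of the tall jar, staying high.

>>> carry_out(motion=[[[0.018, 0.03, -0.032], 0.066], [[0.036, 0.06, -0.064], 0.131], [[0.054, 0.09, -0.096], 0.197], [[0.071, 0.12, -0.129], 0.262], [[0.089, 0.15, -0.161], 0.328], [[0.107, 0.18, -0.193], 0.393], [[0.125, 0.21, -0.225], 0.459], [[0.143, 0.24, -0.257], 0.525], [[0.161, 0.27, -0.289], 0.59], [[0.179, 0.3, -0.321], 0.656], [[0.196, 0.33, -0.354], 0.721], [[0.214, 0.36, -0.386], 0.787], [[0.232, 0.39, -0.418], 0.852], [[0.25, 0.42, -0.45], 0.918], [[0.25, 0.42, -0.45], 0.918]])

```text
time: 8.15
position: [0.4987, -0.0965, 0.5079]
tool_rot: [1.514, 2.282, 0.725]
ft_force: [0.5, -0.9, -0.5]
grip_width: 1.003
```

```bash
python3 st.py
```

```text
8.15 q [ 0.545 -0.301 -0.057  1.644 -0.492  1.425  2.438] p [ 0.4987 -0.0965  0.5079] z [ 0.512  0.24  -0.825] x [-0.395  0.918  0.022] tilt 34.5 az 25.1 F [ 0.5 -0.9 -0.5] 1.0025936809675562
```

>>> carry_out(motion=[[[0.01, 0.019, -0.038], 0], [[0.02, 0.038, -0.076], 0], [[0.03, 0.057, -0.114], 0], [[0.038, 0.076, -0.152], 0], [[0.046, 0.095, -0.19], 0], [[0.054, 0.114, -0.228], 0], [[0.062, 0.133, -0.266], 0], [[0.067, 0.152, -0.305], -0.02], [[0.067, 0.152, -0.305], -0.02], [[0.067, 0.152, -0.305], -0.02]])

```text
time: 9.15
position: [0.5651, 0.0554, 0.2051]
tool_rot: [1.531, 2.264, 0.72]
ft_force: [1.1, -0.6, 0.9]
grip_width: 0.998
```

```bash
python3 st.py; python3 - <<'E'
from h import *; import pickle
w=eyes.get_image('wrist');pickle.dump(w,open('w1.pkl','wb'));cv2.imwrite('pics/w1.png',w['pixels'])
for n,p in[('A',(.533,.319,.094)),('C',(.635,.086,.13)),('C0',(.635,.086,.018))]:print(n,proj(w,p))
E
```

```text
9.15 q [ 0.31  -0.208 -0.269  2.17  -0.498  0.676  2.297] p [0.5651 0.0554 0.2051] z [ 0.517  0.23  -0.824] x [-0.378  0.926  0.021] tilt 34.5 az 24.0 F [ 1.1 -0.6  0.9] 0.9978523576194441
A [676.54591201 212.72745855]
C [316.97141491 265.66517356]
C0 [313.79115835 154.21885404]
```

View pics/w1.png

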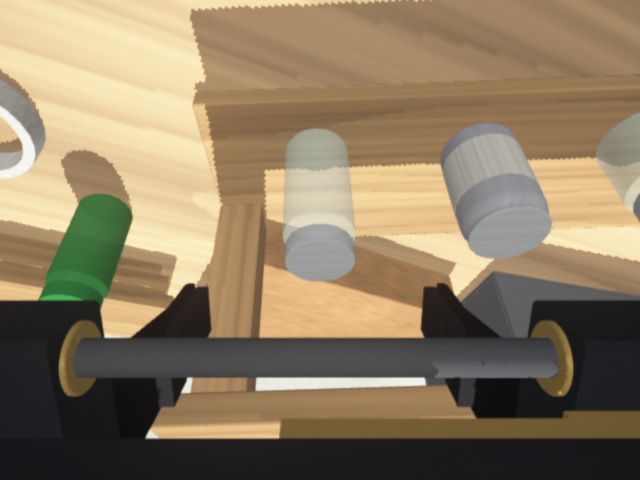

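```bash
python3 - <<'E'
from h import *; import pickle
w=pickle.load(open('w1.pkl','rb'))
U=np.array([np.cos(.412),np.sin(.412)])
a=onz(w,320,281,.13)[:2]-.023*U; b=onz(w,317,128,.018)[:2]+.025*U
l=onz(w,285.5,255,.13);r=onz(w,355.5,255,.13)
print('fromlid',a,'frombase',b,'lid lr',l,r,np.linalg.norm(l-r))
# shelf front edge of floor board yaw (z.018): 196,103 and 640,75
p=onz(w,205,102,.018);q=onz(w,638,76,.018);print(p,q,np.degrees(np.arctan2(-(q-p)[0],(q-p)[1])))
# tall top cam re-check
T=pickle.load(open('ims0.pkl','rb'))['top']
x0,y0,k=135,115,210/800
for n,u,v,z in[('C',617,254,.13),('A',265,410,.094)]:print(n,onz(T,x0+u*k,y0+v*k,z))
c=np.array([.638,.086])
E
```

```text
fromlid [0.62992156 0.08563795] frombase [0.63302318 0.08859433] lid lr [0.63129596 0.06292272 0.13      ] [0.61561399 0.10454214 0.13      ] 0.04447584684826653
[ 0.61871313 -0.00596647  0.018     ] [0.48651454 0.27304183 0.018     ] 25.352342068113543
C [0.62725467 0.08449206 0.13      ]
A [0.52181795 0.32094048 0.094     ]
```

Three readings agree: the tall jar is at (0.630, 0.0865) to within 3 mm. The wrist view shows its lid at (320,258) and base at (317,150), midway between the fingers. The can, with its label, is at (495,190). I'm going in along the tool axis.

>>> carry_out(motion=[[[0.015, 0.007, -0.025], 0], [[0.03, 0.014, -0.05], 0], [[0.045, 0.021, -0.075], 0], [[0.056, 0.026, -0.092], 0], [[0.065, 0.031, -0.108], 0], [[0.072, 0.034, -0.119], 0], [[0.075, 0.036, -0.125], 0], [[0.075, 0.036, -0.125], 0], [[0.075, 0.036, -0.125], 0]])

```text
time: 10.1
position: [0.6417, 0.0902, 0.0821]
tool_rot: [1.531, 2.26, 0.72]
ft_force: [-0.5, -0.4, 0.6]
grip_width: 0.993
```

```bash
python3 st.py; python3 - <<'E'
from h import *
w=eyes.get_image('wrist');cv2.imwrite('pics/w2.png',w['pixels'])
print(proj(w,(.630,.0865,.13)),proj(w,(.63,.0865,.018)))
E
```

```text
10.1 q [ 0.25   0.133 -0.336  2.137 -0.463  0.337  2.276] p [0.6417 0.0902 0.0821] z [ 0.521  0.228 -0.823] x [-0.376  0.926  0.019] tilt 34.6 az 23.7 F [-0.5 -0.4  0.6] 0.9929056374166483
[323.71286145 418.80262722] [316.41891968 176.62796026]
```

View pics/w2.png

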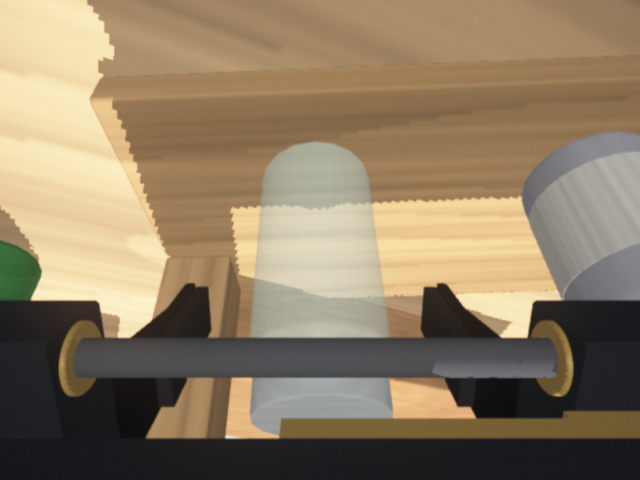

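The jar is centred between the fingers (axis at column 319, gap centre about 317). Closing lightly.

>>> carry_out(motion=[[[0, 0, 0], 0], [[0, 0, 0], 0], [[0, 0, 0], 0], [[0, 0, 0], 0], [[0, 0, 0], 0], [[0, 0, 0], 0]], grip=0.2, squeeze=9)

```text
time: 10.75
position: [0.6409, 0.0909, 0.0808]
tool_rot: [1.532, 2.262, 0.72]
ft_force: [-0.3, 0.1, 0.7]
grip_width: 0.577
```

Gripped at 50.2 mm, which matches the jar. I'll lift a little, back out, rise and check.

>>> carry_out(motion=[[[0, 0, 0.006], 0], [[-0.004, -0.002, 0.014], 0], [[-0.018, -0.008, 0.024], 0], [[-0.04, -0.018, 0.038], 0], [[-0.065, -0.029, 0.058], 0], [[-0.085, -0.037, 0.085], 0], [[-0.1, -0.044, 0.115], 0], [[-0.11, -0.048, 0.15], 0], [[-0.11, -0.05, 0.18], 0], [[-0.11, -0.05, 0.2], 0], [[-0.11, -0.05, 0.2], 0]])

```text
time: 11.85
position: [0.5475, 0.0389, 0.2809]
tool_rot: [1.532, 2.269, 0.72]
ft_force: [-0.1, 0.0, -0.4]
grip_width: 0.572
```

```bash
python3 st.py;  python3 - <<'E'
from h import *
w=eyes.get_image('top');cv2.imwrite('pics/t2.png',w['pixels'][110:350,130:530])
# tray: outline by dark pad + measure rectangle
t=w['pixels'];hsv=cv2.cvtColor(t,cv2.COLOR_BGR2HSV)
roi=np.zeros(t.shape[:2],np.uint8);roi[205:330,375:510]=1
m=((hsv[...,1]<70)&(hsv[...,2]<140)).astype(np.uint8)*roi
c=max(cv2.findContours(m,0,2)[0],key=cv2.contourArea);r=cv2.boxPoints(cv2.minAreaRect(c));print(cv2.contourArea(c),r.round(0).tolist())
P=np.array([onz(w,u,v,.012)[:2] for u,v in r]);print(P.round(3),'c',P.mean(0).round(4),np.linalg.norm(P-np.roll(P,1,0),axis=1).round(3))
E
```

```text
11.85 q [ 0.238 -0.302 -0.147  2.088 -0.433  0.859  2.243] p [0.5475 0.0389 0.2809] z [ 0.514  0.233 -0.826] x [-0.381  0.924  0.024] tilt 34.3 az 24.4 F [-0.1  0.  -0.4] 0.5721804406408657
4780.0 [[393.0, 267.0], [424.0, 217.0], [496.0, 262.0], [465.0, 312.0]]
[[ 0.431 -0.176]
 [ 0.572 -0.262]
 [ 0.452 -0.455]
 [ 0.316 -0.368]] c [ 0.4429 -0.3152] [0.223 0.165 0.227 0.162]
```

>>> carry_out(motion=[[[0.002, -0.034, -0.006], -0.12], [[0.005, -0.068, -0.012], -0.24], [[0.007, -0.101, -0.019], -0.36], [[0.01, -0.135, -0.025], -0.48], [[0.012, -0.169, -0.031], -0.6], [[0, -0.207, -0.041], -0.72], [[-0.012, -0.245, -0.051], -0.84], [[-0.024, -0.283, -0.061], -0.93], [[-0.036, -0.321, -0.071], -0.976], [[-0.048, -0.359, -0.081], -0.976], [[-0.066, -0.375, -0.098], -0.976], [[-0.083, -0.391, -0.116], -0.976], [[-0.101, -0.408, -0.133], -0.976], [[-0.118, -0.424, -0.151], -0.976], [[-0.118, -0.424, -0.151], -0.976], [[-0.118, -0.424, -0.151], -0.976]])

```text
time: 13.5
position: [0.4265, -0.3839, 0.1247]
tool_rot: [2.299, 1.221, 0.406]
ft_force: [-0.4, -0.1, -0.4]
grip_width: 0.574
```

```bash
python3 st.py
```

```text
13.5 q [ 0.651 -0.123  0.108  2.277 -0.265  0.419  1.95 ] p [ 0.4265 -0.3839  0.1247] z [ 0.477 -0.29  -0.83 ] x [0.553 0.833 0.027] tilt 33.9 az -31.3 F [-0.4 -0.1 -0.4] 0.5740604362759153
```

>>> carry_out(motion=[[[-0.005, -0.001, -0.015], 0], [[-0.01, -0.003, -0.03], 0], [[-0.0145, -0.004, -0.04], 0], [[-0.0145, -0.004, -0.044], 0], [[-0.0145, -0.004, -0.047], 0], [[-0.0145, -0.004, -0.049], 0], [[-0.0145, -0.004, -0.049], 0]])

```text
time: 14.2
position: [0.4138, -0.3888, 0.0776]
tool_rot: [2.295, 1.222, 0.407]
ft_force: [0.9, -0.4, -1.7]
grip_width: 0.568
```

```bash
python3 st.py; python3 - <<'E'
from h import *
w=eyes.get_image('wrist');cv2.imwrite('pics/w3.png',w['pixels'])
E
```

```text
14.2 q [ 0.62  -0.055  0.175  2.333 -0.44   0.312  2.159] p [ 0.4138 -0.3888  0.0776] z [ 0.479 -0.291 -0.828] x [0.551 0.834 0.026] tilt 34.1 az -31.3 F [ 0.9 -0.4 -1.7] 0.5678221652220917
```

View pics/w3.png

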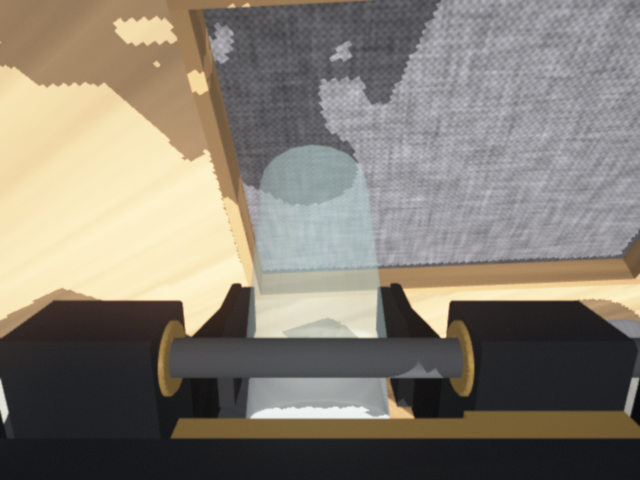

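The jar is upright over the padded floor (base at (310,175)), clear of the end wall at (235,200). Lowering the last few mm.

>>> carry_out(motion=[[[0, 0, -0.001], 0], [[0, 0, -0.002], 0], [[0, 0, -0.003], 0], [[0, 0, -0.003], 0]])

```text
time: 14.65
position: [0.4131, -0.3888, 0.074]
tool_rot: [2.297, 1.221, 0.406]
ft_force: [0.1, 0.5, -0.1]
grip_width: 0.572
```

>>> carry_out(motion=[[[0, 0, -0.001], 0], [[0, 0, -0.0015], 0], [[0, 0, -0.0015], 0], [[0, 0, -0.0015], 0]])

```text
time: 15.05
position: [0.4132, -0.389, 0.0728]
tool_rot: [2.296, 1.221, 0.407]
ft_force: [0.6, 0.1, -0.3]
grip_width: 0.572
```

>>> carry_out(motion=[[[0, 0, -0.001], 0], [[0, 0, -0.001], 0], [[0, 0, -0.001], 0]])

```text
time: 15.35
position: [0.4139, -0.3895, 0.0728]
tool_rot: [2.294, 1.22, 0.407]
ft_force: [-0.3, 1.4, 5.0]
grip_width: 0.572
```

>>> carry_out(motion=[[[0, 0, -0.001], 0], [[0, 0, -0.001], 0], [[0, 0, -0.001], 0]])

```text
time: 15.65
position: [0.4145, -0.3903, 0.0728]
tool_rot: [2.293, 1.219, 0.408]
ft_force: [-2.0, 1.8, 8.1]
grip_width: 0.567
```

```bash
python3 st.py
```

```text
15.65 q [ 0.616 -0.044  0.182  2.336 -0.472  0.296  2.191] p [ 0.4145 -0.3903  0.0728] z [ 0.481 -0.294 -0.826] x [0.552 0.833 0.025] tilt 34.3 az -31.4 F [-2.   1.8  8.1] 0.5670895627238286
```

Touchdown at 8 N. I'll relax 1 mm, release and back out along the tool axis.

>>> carry_out(motion=[[[0, 0, 0.001], 0], [[0, 0, 0.001], 0]])

```text
time: 15.85
position: [0.4137, -0.3896, 0.0727]
tool_rot: [2.294, 1.22, 0.407]
ft_force: [-1.4, 0.5, 5.5]
grip_width: 0.574
```

>>> carry_out(motion=[[[0, 0, 0], 0], [[0, 0, 0], 0], [[0, 0, 0], 0], [[0, 0, 0], 0]], grip=-1)

```text
time: 16.25
position: [0.4128, -0.3886, 0.0711]
tool_rot: [2.297, 1.222, 0.406]
ft_force: [-0.1, 0.2, 0.4]
grip_width: 0.848
```

>>> carry_out(motion=[[[-0.006, 0.0035, 0.01], 0], [[-0.017, 0.0105, 0.03], 0], [[-0.035, 0.021, 0.06], 0], [[-0.052, 0.0315, 0.09], 0], [[-0.07, 0.0425, 0.12], 0], [[-0.07, 0.0425, 0.14], 0]])

```text
time: 16.85
position: [0.3651, -0.3629, 0.1618]
tool_rot: [2.32, 1.232, 0.409]
ft_force: [-0.3, -0.4, 0.3]
grip_width: 1.0
```

```bash
python3 st.py; python3 - <<'E'
from h import *
w=eyes.get_image('scene');cv2.imwrite('pics/s3.png',cv2.resize(w['pixels'][150:330,130:500],(740,360)))
E
```

```text
16.85 q [ 1.222 -0.294 -0.313  2.31  -0.505  0.627  2.214] p [ 0.3651 -0.3629  0.1618] z [ 0.469 -0.271 -0.841] x [0.55  0.834 0.038] tilt 32.8 az -30.0 F [-0.3 -0.4  0.3] 1.0004292506996473
```

View pics/s3.png

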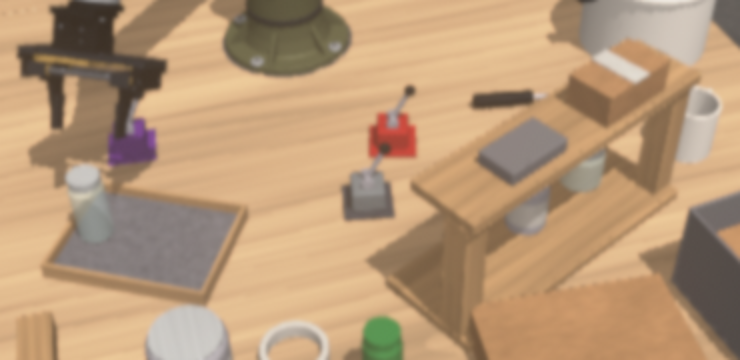

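The tall jar stands upright at the tray's near end and has been let go. Now to the squat jar.

>>> carry_out(motion=[[[0.024, 0.03, 0.013], 0.07], [[0.047, 0.061, 0.025], 0.14], [[0.071, 0.091, 0.038], 0.21], [[0.094, 0.122, 0.05], 0.28], [[0.118, 0.152, 0.063], 0.35], [[0.141, 0.183, 0.075], 0.43], [[0.165, 0.213, 0.088], 0.5], [[0.163, 0.251, 0.088], 0.58], [[0.161, 0.29, 0.088], 0.65], [[0.16, 0.328, 0.088], 0.73], [[0.158, 0.366, 0.088], 0.8], [[0.157, 0.405, 0.088], 0.88], [[0.155, 0.443, 0.088], 0.95], [[0.143, 0.481, 0.076], 0.95], [[0.132, 0.519, 0.064], 0.95], [[0.12, 0.557, 0.052], 0.95], [[0.109, 0.595, 0.04], 0.95], [[0.097, 0.633, 0.028], 0.95]])

```text
time: 18.7
position: [0.4601, 0.2727, 0.1886]
tool_rot: [1.575, 2.273, 0.701]
ft_force: [-0.8, 0.4, -0.6]
grip_width: 1.0
```

```bash
python3 st.py
```

```text
18.7 q [-0.369 -0.296 -0.261  2.257  0.066  0.61   1.246] p [0.4601 0.2727 0.1886] z [ 0.492  0.227 -0.84 ] x [-0.362  0.932  0.039] tilt 32.8 az 24.7 F [-0.8  0.4 -0.6] 1.000175870536378
```

>>> carry_out(motion=[[[0.008, 0.01, -0.02], 0], [[0.015, 0.02, -0.04], 0], [[0.022, 0.03, -0.058], 0], [[0.022, 0.03, -0.058], 0], [[0.022, 0.03, -0.058], 0]])

```text
time: 19.2
position: [0.4837, 0.2991, 0.1308]
tool_rot: [1.58, 2.271, 0.697]
ft_force: [-0.8, -0.6, 0.4]
grip_width: 0.999
```

```bash
python3 st.py; python3 - <<'E'
from h import *; import pickle
w=eyes.get_image('wrist');pickle.dump(w,open('w4.pkl','wb'));cv2.imwrite('pics/w4.png',w['pixels'])
print(proj(w,(.522,.321,.094)),proj(w,(.522,.321,.018)))
E
```

```text
19.2 q [-0.314 -0.131 -0.357  2.255  0.205  0.463  1.088] p [0.4837 0.2991 0.1308] z [ 0.492  0.223 -0.842] x [-0.358  0.933  0.038] tilt 32.7 az 24.4 F [-0.8 -0.6  0.4] 0.9991064163613261
[326.33893874 291.10017589] [319.99243053 194.58329479]
```

View pics/w4.png

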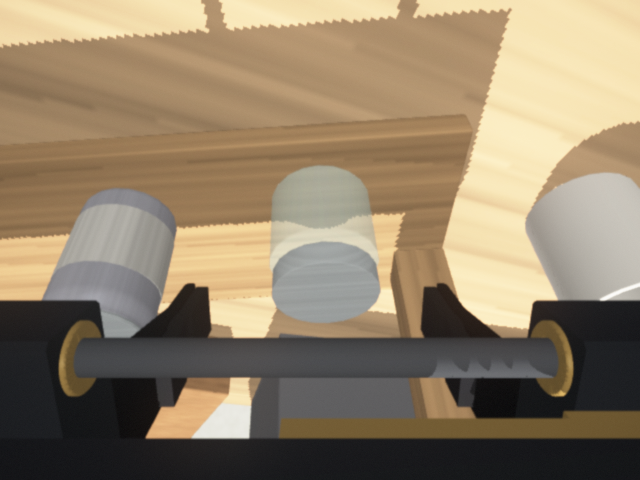

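```bash
python3 - <<'E'
from h import *; import pickle
w=pickle.load(open('w4.pkl','rb'))
U=np.array([.911,.413])
print(onz(w,326,322,.094)[:2]-.030*U, onz(w,321,166,.018)[:2]+.032*U, np.linalg.norm(onz(w,272,283,.094)-onz(w,379,283,.094)))
J=np.array([.522,.321,.062])
z=np.array([.492,.223,-.842]);p=np.array([.4837,.2991,.1308])
for a in (onz(w,326,322,.094)[:2]-.030*U, onz(w,321,166,.018)[:2]+.032*U): print((np.r_[a,.062]+.019*z-p).round(4))
E
```

```text
[0.52513433 0.32076168] [0.5286203  0.32602209] 0.056726528861327466
[ 0.0508  0.0259 -0.0848]
[ 0.0543  0.0312 -0.0848]
```

Squat jar is at (0.526, 0.323): lid back edge at (326,322), base front edge at (321,166), lid width 57 mm against 60 nominal. The shelf can is on the left at (115,240). Going in and gripping.

>>> carry_out(motion=[[[0.012, 0.009, -0.018], 0], [[0.023, 0.014, -0.036], 0], [[0.032, 0.018, -0.052], 0], [[0.04, 0.022, -0.066], 0], [[0.047, 0.025, -0.078], 0], [[0.051, 0.0275, -0.085], 0], [[0.051, 0.0275, -0.085], 0], [[0.051, 0.0275, -0.085], 0]])

```text
time: 20.05
position: [0.5356, 0.3266, 0.0476]
tool_rot: [1.579, 2.268, 0.7]
ft_force: [-0.5, -0.7, 0.1]
grip_width: 1.004
```

```bash
python3 st.py; python3 - <<'E'
from h import *
w=eyes.get_image('wrist');cv2.imwrite('pics/w5.png',w['pixels'])
E
```

```text
20.05 q [-0.329  0.144 -0.351  2.2    0.643  0.3    0.693] p [0.5356 0.3266 0.0476] z [ 0.495  0.223 -0.84 ] x [-0.357  0.933  0.038] tilt 32.9 az 24.3 F [-0.5 -0.7  0.1] 1.0043668099655996
```

View pics/w5.png

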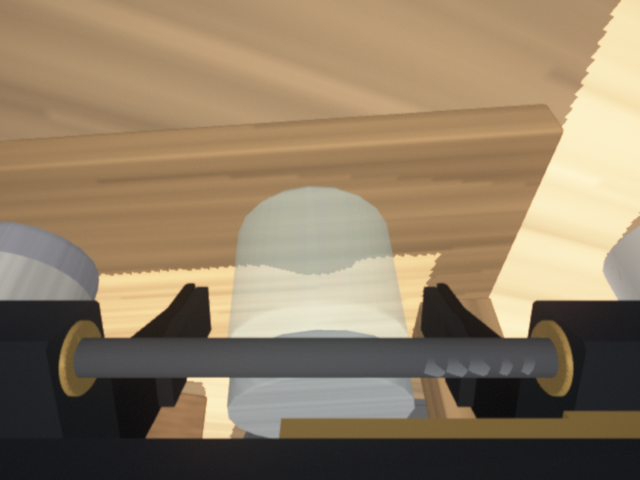

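Centred (axis at column 318). Closing.

>>> carry_out(motion=[[[0, 0, 0], 0], [[0, 0, 0], 0], [[0, 0, 0], 0], [[0, 0, 0], 0], [[0, 0, 0], 0]], grip=0, squeeze=9)

```text
time: 20.6
position: [0.5352, 0.3268, 0.0468]
tool_rot: [1.579, 2.269, 0.699]
ft_force: [-1.6, -0.9, 2.3]
grip_width: 0.739
```

```bash
python3 st.py
```

```text
20.6 q [-0.328  0.146 -0.352  2.2    0.644  0.3    0.692] p [0.5352 0.3268 0.0468] z [ 0.494  0.223 -0.84 ] x [-0.357  0.933  0.038] tilt 32.8 az 24.3 F [-1.6 -0.9  2.3] 0.7390317243572206
```

>>> carry_out(motion=[[[0, 0, 0.006], 0], [[-0.004, -0.002, 0.014], 0], [[-0.018, -0.008, 0.026], 0], [[-0.038, -0.017, 0.045], 0], [[-0.055, -0.026, 0.07], 0], [[-0.062, -0.04, 0.1], 0], [[-0.06, -0.065, 0.13], 0], [[-0.05, -0.1, 0.155], 0], [[-0.04, -0.14, 0.17], 0], [[-0.03, -0.18, 0.175], 0], [[-0.02, -0.22, 0.175], 0], [[-0.015, -0.26, 0.175], 0], [[-0.015, -0.26, 0.175], 0]])

```text
time: 21.9
position: [0.5269, 0.0587, 0.2191]
tool_rot: [1.593, 2.262, 0.694]
ft_force: [0.3, -0.5, -1.5]
grip_width: 0.735
```

```bash
python3 st.py
```

```text
21.9 q [ 0.169 -0.301 -0.153  2.2   -0.403  0.751  2.154] p [0.5269 0.0587 0.2191] z [ 0.492  0.218 -0.843] x [-0.347  0.937  0.04 ] tilt 32.6 az 23.9 F [ 0.3 -0.5 -1.5] 0.7350071443238378
```

Still holding, with fz at -1.5 N from the jar's weight. On to the tray.

>>> carry_out(motion=[[[0.01, -0.03, -0.003], -0.097], [[0.02, -0.063, -0.006], -0.194], [[0.024, -0.097, -0.01], -0.291], [[0.024, -0.13, -0.015], -0.388], [[0.02, -0.165, -0.021], -0.485], [[0.012, -0.2, -0.03], -0.582], [[0.002, -0.235, -0.045], -0.679], [[-0.012, -0.268, -0.06], -0.776], [[-0.026, -0.3, -0.08], -0.873], [[-0.038, -0.325, -0.1], -0.967], [[-0.038, -0.325, -0.1], -0.967], [[-0.038, -0.325, -0.1], -0.967]])

```text
time: 23.1
position: [0.4882, -0.2578, 0.1189]
tool_rot: [2.333, 1.215, 0.404]
ft_force: [0.1, -0.1, -0.1]
grip_width: 0.741
```

```bash
python3 st.py
```

```text
23.1 q [ 0.647 -0.157 -0.246  2.306  0.093  0.427  1.28 ] p [ 0.4882 -0.2578  0.1189] z [ 0.462 -0.274 -0.843] x [0.563 0.825 0.04 ] tilt 32.5 az -30.7 F [ 0.1 -0.1 -0.1] 0.7408283585098883
```

>>> carry_out(motion=[[[-0.003, -0.005, -0.02], 0], [[-0.005, -0.01, -0.04], 0], [[-0.007, -0.0125, -0.056], 0], [[-0.007, -0.0125, -0.066], 0], [[-0.007, -0.0125, -0.072], 0], [[-0.007, -0.0125, -0.074], 0], [[-0.007, -0.0125, -0.075], 0], [[-0.007, -0.0125, -0.075], 0]])

```text
time: 23.9
position: [0.482, -0.271, 0.0452]
tool_rot: [2.331, 1.213, 0.406]
ft_force: [-1.2, 0.5, -1.0]
grip_width: 0.741
```

>>> carry_out(motion=[[[0, 0, -0.001], 0], [[0, 0, -0.002], 0], [[0, 0, -0.003], 0], [[0, 0, -0.003], 0]])

```text
time: 24.3
position: [0.4811, -0.2711, 0.0413]
tool_rot: [2.332, 1.213, 0.404]
ft_force: [0.6, -0.1, -1.2]
grip_width: 0.735
```

>>> carry_out(motion=[[[0, 0, -0.001], 0], [[0, 0, -0.001], 0], [[0, 0, -0.001], 0]])

```text
time: 24.6
position: [0.4812, -0.2711, 0.0403]
tool_rot: [2.332, 1.213, 0.404]
ft_force: [-0.7, 0.4, -1.2]
grip_width: 0.74
```

```bash
python3 st.py
```

```text
24.6 q [ 0.688 -0.005 -0.262  2.371  0.274  0.217  1.134] p [ 0.4812 -0.2711  0.0403] z [ 0.463 -0.275 -0.843] x [0.564 0.825 0.04 ] tilt 32.6 az -30.8 F [-0.7  0.4 -1.2] 0.740342255988167
```

>>> carry_out(motion=[[[0, 0, -0.001], 0], [[0, 0, -0.001], 0], [[0, 0, -0.001], 0]])

```text
time: 24.9
position: [0.4812, -0.2711, 0.0393]
tool_rot: [2.332, 1.213, 0.404]
ft_force: [0.6, 0.4, -0.6]
grip_width: 0.734
```

>>> carry_out(motion=[[[0, 0, -0.001], 0], [[0, 0, -0.001], 0], [[0, 0, -0.001], 0]])

```text
time: 25.2
position: [0.4816, -0.2713, 0.0389]
tool_rot: [2.331, 1.212, 0.405]
ft_force: [-1.7, 0.5, 1.9]
grip_width: 0.736
```

Contact is at the expected height. Releasing with a partial opening and backing out along the tool axis.

>>> carry_out(motion=[[[0, 0, -0.0005], 0], [[0, 0, -0.0005], 0]])

```text
time: 25.4
position: [0.4818, -0.2714, 0.0387]
tool_rot: [2.331, 1.212, 0.405]
ft_force: [-3.9, 2.9, 7.4]
grip_width: 0.739
```

>>> carry_out(motion=[[[0, 0, 0], 0], [[0, 0, 0], 0], [[0, 0, 0], 0], [[0, 0, 0], 0]], grip=-0.75)

```text
time: 25.8
position: [0.4811, -0.271, 0.0377]
tool_rot: [2.333, 1.213, 0.404]
ft_force: [-0.4, 0.9, -0.5]
grip_width: 0.871
```

>>> carry_out(motion=[[[-0.005, 0.003, 0.01], 0], [[-0.014, 0.008, 0.025], 0], [[-0.025, 0.015, 0.045], 0], [[-0.038, 0.023, 0.07], 0], [[-0.05, 0.031, 0.095], 0], [[-0.05, 0.04, 0.125], 0], [[-0.045, 0.05, 0.15], 0]])

```text
time: 26.5
position: [0.4532, -0.2332, 0.148]
tool_rot: [2.371, 1.224, 0.386]
ft_force: [0.4, 0.6, -0.5]
grip_width: 0.872
```

```bash
python3 st.py; python3 - <<'E'
from h import *; import pickle
T=eyes.get_image('top');S=eyes.get_image('scene');pickle.dump((T,S),open('ts.pkl','wb'))
a=cv2.resize(T['pixels'][225:285,285:365],(400,300),interpolation=cv2.INTER_CUBIC)
b=cv2.resize(S['pixels'][215:275,285:345],(300,300),interpolation=cv2.INTER_CUBIC)
c=cv2.resize(S['pixels'][220:310,145:275],(433,300),interpolation=cv2.INTER_CUBIC)
d=np.zeros((300,267,3),np.uint8)
cv2.imwrite('pics/m.png',np.vstack([np.hstack([a,b]),np.hstack([c,d])]))
E
```

```text
26.5 q [ 0.238 -0.301  0.107  2.335  0.221  0.595  1.151] p [ 0.4532 -0.2332  0.148 ] z [ 0.435 -0.255 -0.863] x [0.569 0.821 0.044] tilt 30.3 az -30.4 F [ 0.4  0.6 -0.5] 0.8720157765429607
```

View pics/m.png

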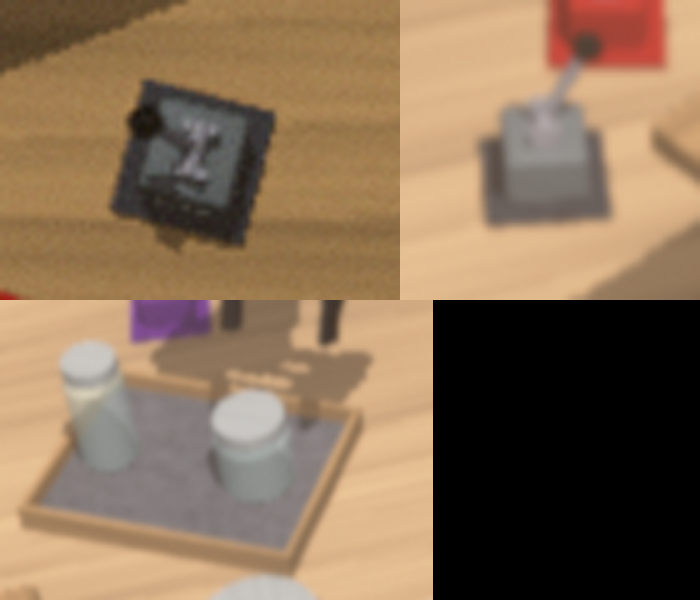

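Both jars stand upright, apart from each other and let go in the tray. In the top view the grey counter's knob is at crop (145,121) and the base centre at crop (194,163). I'll triangulate the knob and the lever's swing.

```bash
python3 - <<'E'
from h import *; import pickle
T,S=pickle.load(open('ts.pkl','rb'))
f=lambda u,v:(285+u/5,225+v/5)
o1,d1=ray(T,*f(145,121));o2,d2=ray(S,285+186/5,215+46/5)
A=np.c_[d1,-d2];t=np.linalg.lstsq(A,o2-o1,rcond=None)[0]
print('knob',((o1+d1*t[0])+(o2+d2*t[1]))/2,'gap',np.linalg.norm(o1+d1*t[0]-o2-d2*t[1]))
print('knob z104',onz(T,*f(145,121),.104))
C=np.array([onz(T,*f(*c),.006) for c in[(145,80),(275,112),(243,247),(112,212)]]);print(C.round(4),C.mean(0))
e=C[0]-C[1]+C[3]-C[2];print('y axis az',np.degrees(np.arctan2(e[1],e[0])), np.linalg.norm(C-np.roll(C,1,0),axis=1))
E
```

```text
knob [0.45931621 0.03666389 0.10235264] gap 0.0004892296334823564
knob z104 [0.45900282 0.03640596 0.104     ]
[[ 0.4965  0.0384  0.006 ]
 [ 0.4808 -0.0332  0.006 ]
 [ 0.4064 -0.0174  0.006 ]
 [ 0.4234  0.0541  0.006 ]] [0.45174188 0.01049665 0.006     ]
y axis az 77.11931491617445 [0.07478805 0.07323577 0.07603939 0.07347237]
```

Knob is at (0.459, 0.037, 0.102), centre at (0.452, 0.0105) and +y at azimuth 77°. The knob sits 27 mm to +y against 26 expected, so this is the grey counter. I'll shut the fingers and go to its +y side.

>>> carry_out(motion=[[[0.017, 0.033, 0.015], 0.05], [[0.034, 0.066, 0.03], 0.1], [[0.05, 0.1, 0.04], 0.15], [[0.067, 0.133, 0.042], 0.2], [[0.07, 0.167, 0.04], 0.24], [[0.074, 0.2, 0.038], 0.28], [[0.076, 0.235, 0.036], 0.304], [[0.077, 0.27, 0.034], 0.304], [[0.077, 0.303, 0.032], 0.304], [[0.065, 0.318, 0.008], 0.304], [[0.045, 0.323, -0.018], 0.304], [[0.034, 0.323, -0.036], 0.304], [[0.025, 0.323, -0.05], 0.304], [[0.025, 0.323, -0.05], 0.304]], grip=1, squeeze=20)

```text
time: 28.0
position: [0.4757, 0.0893, 0.0937]
tool_rot: [2.186, 1.595, 0.473]
ft_force: [-0.2, -0.1, -0.1]
grip_width: 0.002
```

```bash
python3 st.py
```

```text
28.0 q [ 0.217 -0.23  -0.65   2.371  0.343  0.565  0.557] p [0.4757 0.0893 0.0937] z [ 0.487 -0.114 -0.866] x [0.295 0.955 0.04 ] tilt 30.0 az -13.2 F [-0.2 -0.1 -0.1] 0.0020517330807651463
```

>>> carry_out(motion=[[[-0.004, -0.017, 0], 0], [[-0.007, -0.029, 0], 0], [[-0.01, -0.041, 0], 0], [[-0.0125, -0.0535, 0], 0], [[-0.015, -0.064, 0], 0], [[-0.017, -0.072, 0], 0], [[-0.017, -0.072, 0], 0]])

```text
time: 28.7
position: [0.4653, 0.0207, 0.0974]
tool_rot: [2.183, 1.595, 0.482]
ft_force: [1.8, 1.9, 0.8]
grip_width: 0.005
```

>>> carry_out(motion=[[[-0.001, -0.005, 0], 0], [[-0.002, -0.008, 0], 0], [[-0.002, -0.008, 0], 0]])

```text
time: 29.0
position: [0.4653, 0.0117, 0.096]
tool_rot: [2.186, 1.592, 0.476]
ft_force: [0.2, 2.3, 1.1]
grip_width: 0.006
```

```bash
python3 st.py
```

```text
29.0 q [ 0.011 -0.301 -0.256  2.447  0.317  0.536  0.771] p [0.4653 0.0117 0.096 ] z [ 0.489 -0.114 -0.865] x [0.296 0.954 0.042] tilt 30.1 az -13.1 F [0.2 2.3 1.1] 0.005918209195778057
```

Spring force of 2.3 N is felt, so the lever is moving. Pushing on gently to the stop.

>>> carry_out(motion=[[[0, -0.002, -0.002], 0], [[-0.001, -0.004, -0.004], 0], [[-0.001, -0.006, -0.005], 0], [[-0.001, -0.006, -0.005], 0]])

```text
time: 29.4
position: [0.4657, 0.0064, 0.0911]
tool_rot: [2.186, 1.592, 0.475]
ft_force: [0.4, 4.3, 2.3]
grip_width: 0.005
```

>>> carry_out(motion=[[[0, -0.0015, 0], 0], [[0, -0.003, 0], 0], [[0, -0.003, 0], 0]])

```text
time: 29.7
position: [0.4654, 0.0039, 0.0907]
tool_rot: [2.186, 1.595, 0.475]
ft_force: [0.2, 4.1, 0.4]
grip_width: 0.005
```

```bash
python3 st.py
```

```text
29.7 q [ 0.208 -0.301 -0.405  2.449  0.201  0.5    0.898] p [0.4654 0.0039 0.0907] z [ 0.487 -0.113 -0.866] x [0.295 0.955 0.041] tilt 30.0 az -13.0 F [0.2 4.1 0.4] 0.005158674315172045
```

>>> carry_out(motion=[[[0, -0.0015, 0], 0], [[0, -0.003, 0], 0], [[0, -0.003, 0], 0]])

```text
time: 30.0
position: [0.466, 0.001, 0.091]
tool_rot: [2.186, 1.595, 0.475]
ft_force: [1.5, 4.5, -0.2]
grip_width: 0.004
```

>>> carry_out(motion=[[[0, -0.0015, 0], 0], [[0, -0.003, 0], 0], [[0, -0.003, 0], 0]])

```text
time: 30.3
position: [0.467, -0.0009, 0.0915]
tool_rot: [2.185, 1.596, 0.478]
ft_force: [2.0, 7.6, -0.3]
grip_width: 0.007
```

```bash
python3 st.py;python3 - <<'E'
from h import *
S=eyes.get_image('scene');T=eyes.get_image('top')
a=cv2.resize(S['pixels'][195:275,265:365],(500,400),interpolation=cv2.INTER_CUBIC)
b=cv2.resize(T['pixels'][225:285,285:365],(300,225),interpolation=cv2.INTER_CUBIC)
o=np.zeros((400,800,3),np.uint8);o[:,:500]=a;o[:225,500:]=b;cv2.imwrite('pics/l.png',o)
print(proj(S,(.446,-.0148,.104)),proj(S,(.459,.037,.104)))
E
```

```text
30.3 q [ 0.224 -0.301 -0.402  2.448  0.184  0.494  0.929] p [ 0.467  -0.0009  0.0915] z [ 0.489 -0.111 -0.865] x [0.293 0.955 0.043] tilt 30.1 az -12.8 F [ 2.   7.6 -0.3] 0.007113037588065797
[303.57430146 224.58648348] [322.18839324 223.67776708]
```

View pics/l.png

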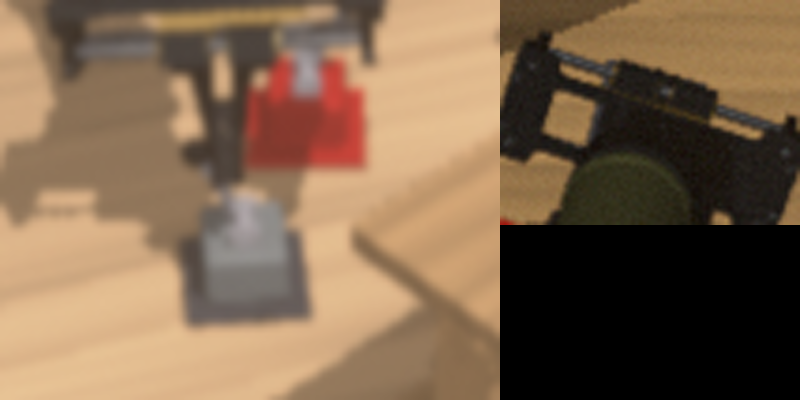

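The knob shows left of the fingers at crop (197,152), pixel (304.4,225.4). The predicted stop position is (303.6,224.6), and the force has risen to 7.6 N, so it is at the stop. One more small press to make sure, then back off.

>>> carry_out(motion=[[[0, -0.0015, 0], 0], [[0, -0.0025, 0], 0], [[0, -0.0025, 0], 0], [[0, -0.0025, 0], 0]])

```text
time: 30.8
position: [0.4672, -0.0015, 0.0914]
tool_rot: [2.185, 1.598, 0.479]
ft_force: [0.0, 14.0, 1.3]
grip_width: 0.005
```

>>> carry_out(motion=[[[0.003, 0.012, 0], 0], [[0.006, 0.025, 0], 0], [[0.009, 0.04, 0], 0], [[0.013, 0.057, 0], 0], [[0.018, 0.077, 0.003], 0], [[0.022, 0.095, 0.02], 0], [[0.025, 0.1, 0.05], 0], [[0.025, 0.1, 0.09], 0], [[0.025, 0.08, 0.13], 0], [[0.025, 0.04, 0.17], 0], [[0.025, 0, 0.21], 0], [[0.025, -0.045, 0.24], 0], [[0.025, -0.09, 0.25], 0], [[0.025, -0.135, 0.25], 0], [[0.025, -0.18, 0.25], 0]])

```text
time: 32.3
position: [0.5355, -0.111, 0.294]
tool_rot: [2.198, 1.603, 0.458]
ft_force: [0.5, -1.0, 0.1]
grip_width: 0.002
```

```bash
python3 st.py;python3 - <<'E'
from h import *
S=eyes.get_image('scene');T=eyes.get_image('top')
a=cv2.resize(S['pixels'][150:330,130:510],(800,380),interpolation=cv2.INTER_CUBIC)
b=cv2.resize(T['pixels'][225:285,285:365],(290,220),interpolation=cv2.INTER_CUBIC)
c=cv2.resize(T['pixels'][150:330,150:510],(440,220),interpolation=cv2.INTER_CUBIC)
o=np.zeros((600,800,3),np.uint8);o[:380]=a;o[380:,:290]=b;o[380:,300:740]=c;cv2.imwrite('pics/f.png',o)
E
```

```text
32.3 q [ 0.387 -0.3   -0.215  2.023 -0.038  0.907  1.441] p [ 0.5355 -0.111   0.294 ] z [ 0.472 -0.112 -0.874] x [0.296 0.954 0.037] tilt 29.0 az -13.4 F [ 0.5 -1.   0.1] 0.0024757234017780687
```

View pics/f.png

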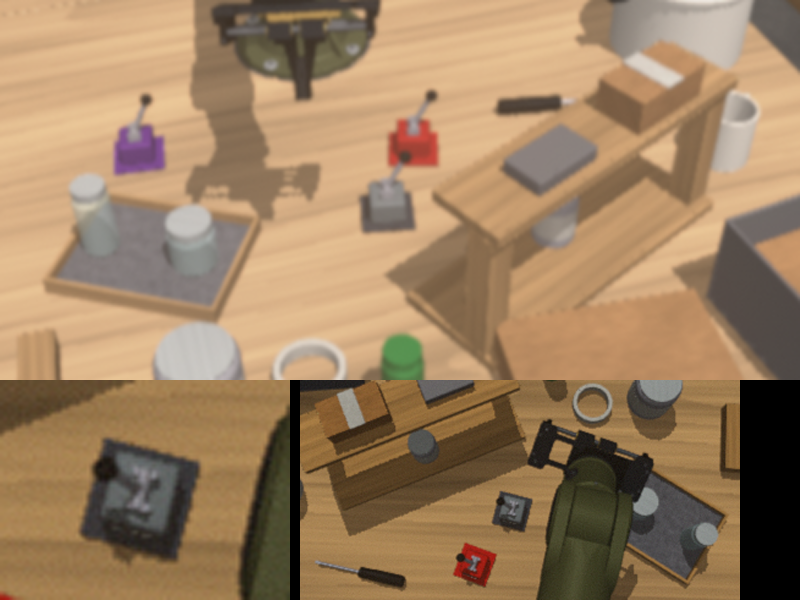

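The lever pressed to 14 N with almost no further movement, so it reached its stop, and it has sprung back to rest. Both jars stand in the tray, the can is still on the shelf and the robot is clear of everything. Handing in.

```bash
python3 -c "
from h import *
print(ticket.close_job())"
```

```text
the job is handed in; nothing more can be done
None
```

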